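Set the filter-wheel lamp to filter 6 and open its light port

TASK

Get the filter lamp ready for the blue-light demonstration: swing the flat metal cover on its front up and aside around its pivot screw, all the way over to its stop, so that the light port is open, and roll the black knurled wheel by its edge until the digit 6 sits centred in the window on top. Let go of both, and leave the jar, the tape roll and the black tray beside it where they are.

Things in the scene. Friction and masses are not known exactly. Their poses are not given: they have to be found in the camera images.
- filter_lamp: filter-wheel lamp, dark grey housing: y -78 to +114, x -44 to +28 mm (finned lamp house behind to +62), flat top at z = 126 mm, fixed; base plate 8 mm high stands out 12 mm in front, 16 mm at the sides. Origin on the bench under the knurled wheel; x to the rear, y to its left seen from the robot, z up; place and yaw vary. Light port: 22 mm hole in the front (-x) face at y = +46, z = 88 mm
- wheel (a joint): angle of the knurled wheel (rad) about the lamp's x axis; endless both ways, click stops every 45 degrees (about 1.5 N at the edge to leave one; let go, it settles in the nearest). Positive: top edge moves to the lamp's right (-y). Digit 1 shows at 0, each +0.785 rad brings the next, up to 8; so 6 shows at 3.927 or -2.356
- wheel_top (a point): top of the black wheel's knurled edge, mid-thickness, at lamp x = 0, y = 0, z = 154 mm (fixed to the housing). The wheel has 132 mm diameter, is 14 mm thick along the lamp's x, and stands 28 mm out of a slot in the flat top, free on both sides
- wheel_axle (a point): the wheel's axle at the middle of its thickness, at lamp x = 0, y = 0, z = 88 mm
- window (a point): middle of the digit window in the housing's top, right in front of the wheel: 26 mm (x) by 22 mm (y) with an aluminium frame and red index marks; the point lies 4 mm below the top, on the white digit drum (68 mm diameter, turns with the wheel), at lamp x = -26 mm, y = 0, z = 122 mm
- digit_6 (a point): middle of the black digit 6 on the white drum (digits 18 mm tall, read from the robot's side); it turns with the wheel and coincides with the window's middle when 6 is set
- cover (a joint): angle of the flat aluminium port cover in rad, about its pivot screw: 0 closed (pointing right from the screw, over the port), growing as it swings up and over to the left, 1.92 at its stop. Light friction (about 1 N at the knob) holds it wherever it is left
- cover_knob (a point): grip point on the cover's black knob, a round stud 14 mm in diameter that stands 29 mm out of the cover towards the robot (lamp -x); the point is on its axis, 20 mm in front of the housing's front face, 38 mm from the pivot axis; it moves with the cover
- cover_screw (a point): point on the pivot screw's axis, level with the knob's grip point (20 mm in front of the front face, lamp y = +84 mm, z = 88 mm)
- blue_jar: bystander: blue jar with a white lid, 38 mm across, 34 mm high; origin under its middle
- tape_roll: bystander: roll of tape, 56 mm across, 13 mm high; origin under its middle
- black_tray: bystander: shallow black tray, 100x130x14 mm; origin under its middle

How it is judged (in metres and radians):
At the end, for the whole second after the job is handed in: The digit 6 stands in the window, its middle within 3.5 mm of the window's middle; the cover is swung over to within 0.2 rad of its stop (angle over 1.72); wheel and cover are at rest (distance between digit_6 and window below 0.0035 m and value of joint cover above 1.72 rad and velocity of joint wheel between -0.05 and 0.05 rad/s and velocity of joint cover between -0.05 and 0.05 rad/s); the robot touches nothing.
It fails at once if the black tray, the jar or the tape roll is shifted by more than 20 mm (distance of any of black_tray, blue_jar, tape_roll from where it was at the start of the episode above 0.02 m).
It also fails if it takes over 72 s, if anything falls off the work surface, if the arm or the gripper's body presses on something with over 40 N, if the wrist force passes 120 N, or if a joint passes its speed limit or range.

ROBOT

A 7-joint arm with a two-finger parallel gripper is mounted at the origin on the work surface; the furniture and walls round the work are solid. World frame = base frame: x ahead of the robot, y to its left, z up, the work surface at z = 0. Lengths are in m, angles in degrees, forces in N, time in s.
With the tool pointing down it reaches from about 0.425 to 0.875 m from the base axis. Payload 4.7 kg.
Tool frame: the origin (TCP) lies at the very end of the fingers, on their centre line; the grasp point (between the pads) lies 19 mm behind it; z points along the fingers, y is the line along which they close (so a half turn about z gives the same grasp; the last joint's range is limited). The gripper opens to 87 mm and grips with 3 to 60 N. Pads are 19 mm wide; open, the fingers measure 117 mm over their backs; the gripper's body (75 mm by 190 mm) begins 51 mm behind the grasp point.
Start: joints at [-72.015, 18.392, -4.016, 83.108, 1.295, 78.541, -3.26], TCP at [0.192, 0.621, 0.223] pointing down, gripper open.
Joint ranges: [-163.93, 163.93], [-17.29, 119.83], [-79.2, 71.16], [3.27, 140.29], [-89.18, 269.18], [5.43, 117.66], [-154.24, 154.24]. Speed limits (degrees/s): [147.25, 147.25, 180, 180, 180, 180, 180].

INTERFACE

Orientations are given as [roll, pitch, yaw] about the fixed x, y, z axes, in that order (R = Rz(yaw) Ry(pitch) Rx(roll)).
In Python, from bench import r gives the robot as it stands. The module is installed in compiled form; this text tells all that it offers. Calls block until the motion is done:
- r.reach(position, orientation): joint-space move of the TCP to a pose.
- r.line_to(position, frame=None, feed=0.15, force_limit=None): straight line of the TCP; frame=None keeps the orientation; feed is the mean speed in m/s. With force_limit (N) it stops when the force on the tool has changed by that much, and returns True; else False.
- r.move_j(angles): joint-space move.
- r.set_gripper(opening, newtons=None): finger opening in m; newtons is the grip in N (None keeps the last); returns when the fingers have stopped.
- r.hold(seconds).
- r.solve_ik(position, orientation): joint angles nearest the present ones, or None.
- r.get_state(): the state.
- r.grab_frame(name): name is "scene" or "side" or "wrist"; returns a dict with "frame" (420x560x3 uint8, red, green, blue), "range_z" (420x560 float32, m along the optical axis (not along the pixel's ray), 0 where there is no reading), "fx", "fy", "cx", "cy" (pixels), "R" (3x3) and "t" (3): a world point X has camera coordinates R X + t; the wrist camera has in their place "T_tool_cam" (4x4, takes a point from camera to tool coordinates, whose origin is the TCP and whose axes are the flange's). Camera axes: x right, y down, z forward; pixel columns grow to the right and rows downward; lengths in m; the calibration is good to about 2 mm. The wrist camera is an equidistant fisheye: a pixel r from the principal point sees the ray r / f radians off the axis. A picture is of the moment at which its call begins: read the wrist's pose just before it.
A pose or a line that the arm cannot do raises r.MotionError and nothing moves.
- r.hand_in(): hands the job in; it is judged then, once.
The state is a dict: "time": time; "joint_positions": joint angles; "joint_velocities": joint speeds; "tau": joint torques, N m; "position": TCP position; "eef_rot": TCP orientation; "contact_force": force on the tool from outside, world axes, zero at the start; "wrist_torque": the same for the moment, N m; "grip_width": finger opening in m; "grasp_force": force on a finger pad.
Only numpy, scipy, OpenCV 4.12 (cv2) and the standard library are available. Lean on these libraries where they do the work, as an engineer would, in place of code of your own. Each camera call takes 0.05 s, during which the arm holds its last target. There are 200 camera calls.

## Working session

There is one attempt and no reset: what is moved stays moved. The work goes in short steps, each a Python script; the robot and the scene stay as the last script left them, time stands still between calls to the robot, and variables do not carry over. Pictures are saved under pics/ and viewed, at most 10 in all, crops included, and the job is handed in when it is done.

```bash
mkdir -p pics; cat > h.py <<'E'
import numpy as np, cv2
from bench import r
def snap(n,f):
    d=r.grab_frame(n); cv2.imwrite(f'pics/{f}.png',d['frame'][:,:,::-1]); np.savez(f'pics/{f}.npz',**{k:v for k,v in d.items()}); return d
def pt(d,u,v):
    z=d['range_z'][v,u]; c=np.array([(u-d['cx'])/d['fx']*z,(v-d['cy'])/d['fy']*z,z]); return d['R'].T@(c-d['t'])
E
python3 - <<'E'
from h import *
a=snap('scene','s0');b=snap('side','d0')
cv2.imwrite('pics/both0.png',cv2.resize(np.vstack([a['frame'],b['frame']])[:,:,::-1],None,fx=.71,fy=.71))
for d in(a,b): print(-d['R'].T@d['t'],d['R'][2],d['fx'])
print(r.get_state())
E
```

```text
[ 0.0324759  -0.63439484  0.99296271] [ 0.32907751  0.58092595 -0.74446829] 523.6415550013589
[0.44555605 0.82134406 0.4975695 ] [-0.01794298 -0.89139076 -0.45288029] 435.72674656282794
{'time': 0.1, 'joint_positions': array([-72.01560751,  18.43708456,  -4.01324761,  83.16793988,
         1.29303245,  78.54212104,  -3.2603119 ]), 'joint_velocities': array([ 0.03357737, -0.06741379, -0.07527551, -0.11846392,  0.1418538 ,
       -0.03655749,  0.04879308]), 'tau': array([-1.18050102e-03, -4.92574561e+01, -4.06463323e-01, -3.13394880e+01,
       -6.41904655e-02,  3.95370182e-02,  7.61593446e-05]), 'position': array([0.19186638, 0.62050865, 0.22154458]), 'eef_rot': array([-1.79897969e+02,  4.30100618e-03,  1.62822335e+02]), 'contact_force': array([ 0.4056897 , -1.22540115,  0.35127585]), 'wrist_torque': array([-0.01320973,  0.01287964, -0.03690251]), 'grasp_force': 0.0, 'grip_width': 0.08674036636393027}
```

View pics/s0.png

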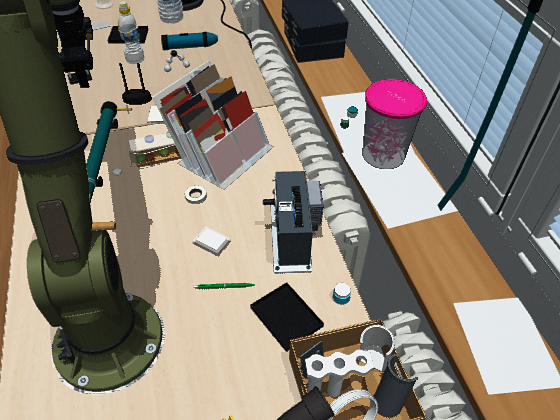

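View pics/d0.png

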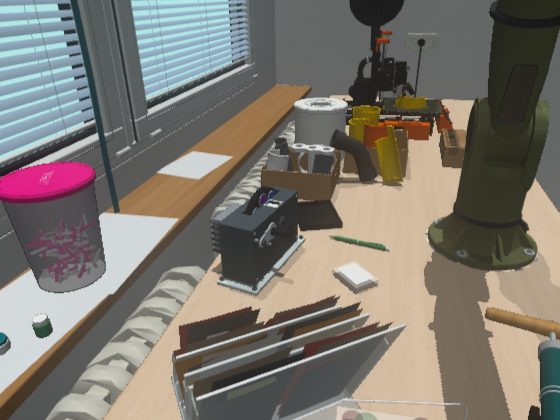

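The scene view shows the lamp at about (290,220) px with its front facing left, towards the robot. The tape roll is at (195,194), the tray at (287,315) and the jar at (342,293). The side view shows the lamp at (260,240), with the cover knob near (272,240). Next I'll fit the lamp pose from the depth data.

```bash
python3 - <<'E'
import numpy as np,cv2
S={n:dict(np.load(f'pics/{n}.npz')) for n in('s0','d0')}
def cloud(d):
    v,u=np.mgrid[0:420,0:560]; z=d['range_z']; c=np.stack([(u-d['cx'])/d['fx']*z,(v-d['cy'])/d['fy']*z,z],-1)
    return (c-d['t'])@d['R']
for n,(x0,x1,y0,y1) in dict(s0=(255,335,160,280),d0=(195,320,170,300)).items():
    d=S[n];P=cloud(d);m=np.zeros((420,560),bool);m[y0:y1,x0:x1]=1;m&=d['range_z']>0
    for a,b in((.116,.134),(.145,.16)):
        q=P[m&(P[...,2]>a)&(P[...,2]<b)]
        zt=np.median(q[:,2]); q2=q[abs(q[:,2]-zt)<.002]
        print(n,len(q),'z',zt,cv2.minAreaRect(q2[:,:2].astype('f4')*1000),q2[:,:2].min(0),q2[:,:2].max(0))
        print(np.round(cv2.boxPoints(cv2.minAreaRect(q2[:,:2].astype('f4')*1000))))
    q=P[m]; print('zmax',np.percentile(q[:,2],99.8))
    im=cv2.resize(d['frame'][y0:y1,x0:x1,::-1],None,fx=4.8,fy=4.8,interpolation=cv2.INTER_CUBIC); cv2.imwrite(f'pics/{n}c.png',im)
    print(im.shape)
a=cv2.imread('pics/s0c.png');b=cv2.imread('pics/d0c.png');h=570
a=cv2.resize(a,(380,570));b=cv2.resize(b,(420,437));b=np.vstack([b,np.zeros((133,420,3),'u1')])
cv2.imwrite('pics/crops.png',np.hstack([a,b]))
E
```

```text
s0 2085 z 0.12571156539443268 ((479.56781005859375, 52.434303283691406), (195.94021606445312, 73.78858947753906), 61.678096771240234) [ 0.40289438 -0.05048953] [0.55625477 0.15142218]
[[401. -16.]
 [466. -51.]
 [559. 121.]
 [494. 156.]]
s0 130 z 0.15081369918000595 ((478.72021484375, 34.1806526184082), (52.0473747253418, 13.378202438354492), 59.03507995605469) [0.4618837 0.012691 ] [0.49392485 0.05638063]
[[460.  15.]
 [471.   8.]
 [498.  53.]
 [486.  60.]]
zmax 0.15407713717373606
(576, 384, 3)
d0 1894 z 0.12561214930275846 ((480.5478515625, 54.18174743652344), (194.85484313964844, 73.33345031738281), 62.49445724487305) [ 0.40577211 -0.04759645] [0.55576193 0.15548165]
[[403. -15.]
 [468. -49.]
 [558. 124.]
 [493. 158.]]
d0 127 z 0.1498131682501854 ((478.90899658203125, 34.8331184387207), (52.13969039916992, 14.357341766357422), 61.35472106933594) [0.46358835 0.01349624] [0.49404973 0.05991348]
[[460.  15.]
 [473.   9.]
 [498.  54.]
 [485.  61.]]
zmax 0.1520642411352131
(624, 600, 3)
```

View pics/crops.png

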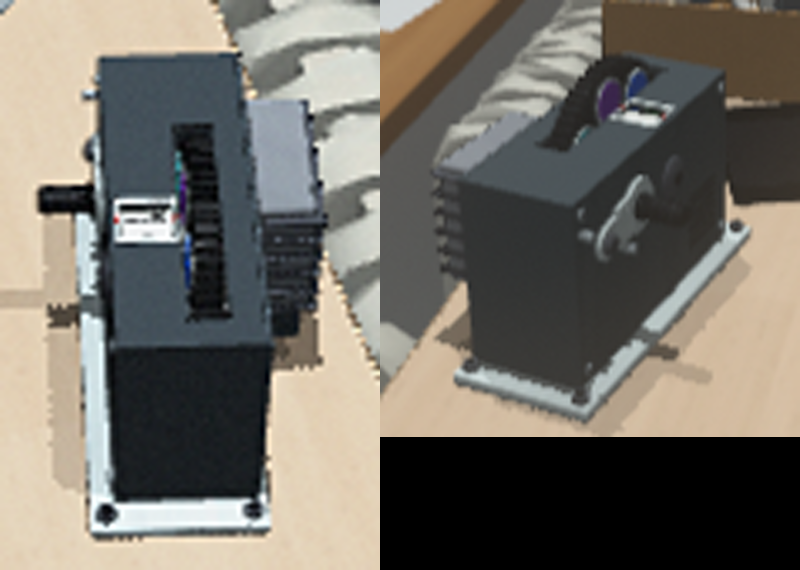

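The lamp pose comes out consistently from both views: origin about (0.4787, 0.0338), yaw about -27.9°. The knob stands out at about (65,197) in the left crop. The digit is unreadable there, so next I'll locate the knob in the cloud and take a wrist look from above the front.

```bash
cat >> h.py <<'E'
YAW=-27.9; c,s=np.cos(np.radians(YAW)),np.sin(np.radians(YAW))
RL=np.array([[c,-s,0],[s,c,0],[0,0,1]]); O=np.array([.4787,.0338,0])
W=lambda p:O+RL@(np.array(p,float)/1000)
def cloud(d):
    v,u=np.mgrid[0:420,0:560]; z=d['range_z']; c=np.stack([(u-d['cx'])/d['fx']*z,(v-d['cy'])/d['fy']*z,z],-1)
    return (c-d['t'])@d['R']
def st(): 
    q=r.get_state(); return round(q['time'],2),np.round(q['position'],4),np.round(q['contact_force'],1)
E
python3 - <<'E'
from h import *
for n in('s0','d0'):
    d=dict(np.load(f'pics/{n}.npz'));P=cloud(d);L=(P-O)@RL*1000;ok=d['range_z']>0
    m=ok&(L[...,0]<-56)&(L[...,0]>-90)&(abs(L[...,1]-60)<60)&(L[...,2]>50)&(L[...,2]<150)
    q=L[m];print(n,len(q),q.min(0),q.max(0),np.median(q,0))
    k=ok&(P[...,0]>.1)&(P[...,0]<.6)&(P[...,1]>.17)&(P[...,1]<.6)&(P[...,2]<.3);print('rack',P[k].max(0),np.percentile(P[k][:,2],99.9))
p=np.array(r.get_state()['position']);
r.line_to([p[0],p[1],.36],feed=.3)
for y in(62,-118,-28,152): print(y,r.solve_ik(W([-50,40,320]),[180,0,y]), r.solve_ik(W([-64,46,70]),[180,0,y]))
q=r.solve_ik(W([-60,40,300]),[180,0,152])
q=q if q is not None else r.solve_ik(W([-60,40,300]),[180,0,-28])
r.move_j(q)
g=r.get_state(); d=snap('wrist','w0');print(g['position'],g['eef_rot'],d['T_tool_cam'],d['fx'],d['cx'],d['cy'],st())
E
```

```text
s0 54 [-75.68227885  35.54451586  88.95735489] [-56.63757935  50.57923951 104.10874302] [-66.19489207  40.03525001  97.52922277]
rack [0.59993728 0.59997829 0.29997542] 0.29872965094192894
d0 85 [-77.08775949  40.56772539  86.14915414] [-56.33244679  54.67717105 100.69431633] [-67.30945366  50.69622092  96.07013293]
rack [0.59995337 0.56838854 0.20054297] 0.1991745679597535
62 [-1.47509096e+01 -6.21041570e+00 -7.31814458e-02  9.90999922e+01
 -7.92685112e-03  8.71104185e+01 -4.28232619e+01] [-43.82784681   2.3623135   27.955644   120.78220203  -1.31813919
  57.13779306 -43.17703098]
-118 [-45.42303459  -8.33110053  27.40065782  99.97864383   3.8272381
  87.4345408  133.55846911] [-42.9470516    2.37074096  27.04801166 120.75596497  -1.28316783
  57.13889268 136.77742981]
-28 [  38.8331717    -7.0937076   -48.21682114   97.65765332   -5.29037707
   87.09484327 -126.89592113] [ -75.28168274    2.83007931   60.75850248  121.52378351   -2.94032698
   57.12730726 -130.95607146]
152 [-21.70608649  -6.50376697   6.25357804  99.31075864   0.70781859
  87.15485333  46.4724263 ] [-43.3523808    2.36677761  27.46564715 120.76806709  -1.29928794
  57.13838212  46.79835522]
[0.44442686 0.09854969 0.30007498] [1.79996438e+02 1.21386372e-02 1.52132689e+02] [[ 2.84913197e-04 -9.58574529e-01 -2.84841695e-01  7.94798127e-02]
 [ 9.99999891e-01  3.78273690e-04 -2.72749248e-04  1.59627449e-04]
 [ 3.69198601e-04 -2.84841587e-01  9.58574532e-01 -1.62596017e-01]
 [ 0.00000000e+00  0.00000000e+00  0.00000000e+00  1.00000000e+00]] 325.19226210127806 284.50218507885387 208.42588303008242 (2.86, array([0.4444, 0.0985, 0.3001]), array([-0.2, -1. ,  1. ]))
```

View pics/w0.png

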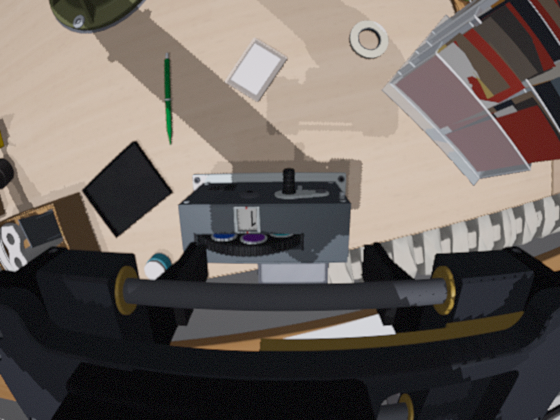

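The wrist view shows the lamp from above, with the knob at about (289,180), the window at about (247,218) and the wheel below it. The image is upside down relative to the robot's reading direction. I'll read the digit from a closer second wrist pose and triangulate the knob and window from the two views.

```bash
cat >> h.py <<'E'
from scipy.spatial.transform import Rotation as Ro
def cam(d,g):
    T=np.eye(4);T[:3,:3]=Ro.from_euler('xyz',g['eef_rot'],degrees=True).as_matrix();T[:3,3]=g['position'];return T@d['T_tool_cam']
def ray(d,T,u,v):
    x,y=(u-d['cx'])/d['fx'],(v-d['cy'])/d['fy'];a=np.hypot(x,y)
    w=np.array([x/a*np.sin(a),y/a*np.sin(a),np.cos(a)]);return T[:3,3],T[:3,:3]@w
def proj(d,T,X):
    q=T[:3,:3].T@(X-T[:3,3]);a=np.arctan2(np.hypot(*q[:2]),q[2]);n=q[:2]/np.hypot(*q[:2])*a*d['fx'];return np.array([d['cx'],d['cy']])+n
E
python3 - <<'E'
from h import *
d0=dict(np.load('pics/w0.npz'))
r.line_to(W([20,60,240]),feed=.25)   # camera goes over window
g=r.get_state();d=snap('wrist','w1');T=cam(d,g);np.save('pics/w1T.npy',T)
T0=cam(d0,dict(position=np.array([0.44442686,0.09854969,0.30007498]),eef_rot=[179.9964,.0121,152.1327]))
np.save('pics/w0T.npy',T0)
im=d['frame'][:,:,::-1]
P={}
for n,X in dict(win=[-26,0,122],knobtip=[-76,46.5,96],wt=[0,0,154]).items(): print(n,proj(d0,T0,W(X)),proj(d,T,W(X)))
u,v=proj(d,T,W([-45,25,115])).astype(int);print(u,v)
a0,b0=max(v-65,0),max(u-65,0)
A=cv2.resize(im[a0:a0+130,b0:b0+130],(520,520),interpolation=cv2.INTER_CUBIC)
w=proj(d,T,W([-26,0,122])).astype(int)
B=cv2.resize(cv2.rotate(im[w[1]-20:w[1]+20,w[0]-20:w[0]+20],cv2.ROTATE_180),(270,270),interpolation=cv2.INTER_CUBIC)
w=proj(d0,T0,W([-26,0,122])).astype(int)
C=cv2.resize(cv2.rotate(d0['frame'][w[1]-20:w[1]+20,w[0]-20:w[0]+20,::-1],cv2.ROTATE_180),(270,250),interpolation=cv2.INTER_CUBIC)
cv2.imwrite('pics/w1c.png',np.hstack([A,np.vstack([B,C])]));print(a0,b0,st())
E
```

```text
win [247.28925892 219.44948899] [215.92896337 154.90002569]
knobtip [289.11412387 170.71919535] [269.6569159   97.96683132]
wt [244.93639955 252.73850197] [209.2521797  192.17909185]
244 132
67 179 (3.47, array([0.5241, 0.0783, 0.2407]), array([-0.1,  0.2,  0.2]))
```

View pics/w1c.png

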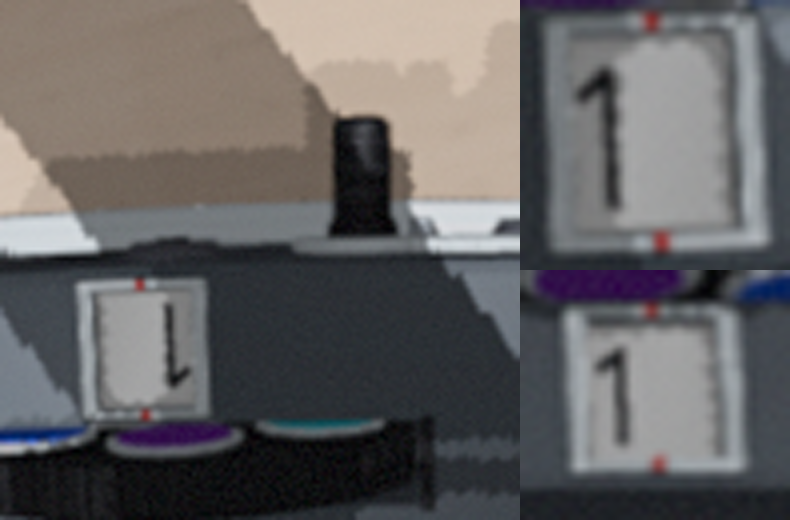

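Digit 1 shows in the window, a little left of the red marks. The marks in the crop map to about (214.8,154.3), against a prediction of (215.9,154.9). The knob tip is at about (269.5,96) against (269.7,98), so the fitted pose and the knob at lamp (-64,46.5,96) hold. I'll do the cover first.

```bash
python3 - <<'E'
from h import *
r.set_gripper(.044,10)
r.reach(W([-64,46.5,150]),[180,0,YAW+180])
print(r.line_to(W([-64,46.5,77]),feed=.12,force_limit=12),st())
r.set_gripper(0.0,10); g=r.get_state();print(g['grip_width'],g['grasp_force'],st())
for t in np.radians(np.linspace(12,107,9)[1:]):
    r.line_to(W([-64,84-38*np.cos(t),88+38*np.sin(t)-19]),feed=.08); print(round(np.degrees(t)),st())
g=r.get_state();print(g['grip_width'])
r.set_gripper(.044)
p=W([-64,84-38*np.cos(t),200]);r.line_to(p,feed=.2);print(st())
b=snap('side','d1');P=cloud(b);L=(P-O)@RL*1000
q=L[(b['range_z']>0)&(L[...,0]<-56)&(L[...,0]>-80)&(abs(L[...,1]-70)<60)&(L[...,2]>50)&(L[...,2]<145)];print(len(q),q.min(0),q.max(0))
E
```

```text
False (5.77, array([0.4449, 0.1049, 0.0778]), array([-0.5, -0. ,  1.2]))
0.013295998786291193 10.00370766967535 (6.4, array([0.4436, 0.1042, 0.0769]), array([-2.6, -2.3,  1.4]))
24 (6.65, array([0.4442, 0.1054, 0.0843]), array([-2.4, -6.4,  1.8]))
36 (6.9, array([0.4451, 0.1074, 0.0909]), array([-5.7, -9.4,  5.5]))
48 (7.15, array([0.4464, 0.11  , 0.0968]), array([ -9.6, -13.1,  10. ]))
60 (7.4, array([0.4489, 0.1147, 0.1017]), array([-12.2, -17. ,  15.3]))
71 (7.65, array([0.4546, 0.1239, 0.1053]), array([-1.8, -4.2,  3.2]))
83 (7.9, array([0.4598, 0.1339, 0.1075]), array([-1.6, -2.8,  6.5]))
95 (8.15, array([0.4638, 0.1415, 0.1073]), array([ 0.4, -1.6,  3. ]))
107 (8.4, array([0.4672, 0.1483, 0.1054]), array([ 1.1, -1.5,  0.7]))
0.013420446790646903
(9.84, array([0.4661, 0.1476, 0.1991]), array([-0. ,  0.4,  0. ]))
104 [-78.33306439  90.73527956 118.32771409] [-56.44901269 105.06104386 131.74743026]
```

The knob now lies near lamp y≈98, z≈125, so the cover is at its stop. Next is the wheel: from 1 to 6 takes three clicks negative, with the top edge moving left. I'll grip the rim from both faces and swing about the axle, 45° per stroke.

```bash
cat >> h.py <<'E'
R0=Ro.from_euler('xyz',[180,0,YAW+90],degrees=True); RLr=Ro.from_matrix(RL)
def wp(phi,rho):
    a=np.radians(phi); return W([0,rho*np.sin(a),88+rho*np.cos(a)]),(RLr*Ro.from_euler('x',-phi,degrees=True)*RLr.inv()*R0).as_euler('xyz',degrees=True)
def stroke(a,b,n=6,rho=53):
    p,o=wp(a,95);r.reach(p,o)
    p,o=wp(a,rho);print('down',r.line_to(p,o,feed=.1,force_limit=12))
    r.set_gripper(0,12);g=r.get_state();print('w',g['grip_width'],st())
    for f in np.linspace(a,b,n+1)[1:]:
        p,o=wp(f,rho);r.line_to(p,o,feed=.06)
    print(st());r.hold(.15);r.set_gripper(.034)
    p,o=wp(b,95);r.line_to(p,o,feed=.2)
E
python3 - <<'E'
from h import *
r.set_gripper(.034,12)
for f in(-23,0,23): 
    for h in (53,95): print(f,r.solve_ik(*wp(f,h)) is not None,end=' ')
p,o=wp(-23,110); r.reach(p,o)
stroke(-22.5,22.5); print(st())
r.reach(W([20,60,240]),[180,0,YAW+180])
g=r.get_state();d=snap('wrist','w2');T=cam(d,g)
u,v=proj(d,T,W([-26,0,122])).astype(int);im=d['frame'][:,:,::-1]
cv2.imwrite('pics/w2c.png',cv2.resize(cv2.rotate(im[v-40:v+40,u-40:u+40],cv2.ROTATE_180),(480,480),interpolation=cv2.INTER_CUBIC));print(st())
E
```

```text
-23 True -23 True 0 True 0 True 23 True 23 True down False
w 0.014015072083200077 (12.6, array([0.4692, 0.0159, 0.1374]), array([-1.5, -1. ,  3.8]))
(14.32, array([0.4876, 0.0513, 0.1365]), array([-2.2,  3.4,  1.4]))
(15.51, array([0.4964, 0.0665, 0.1764]), array([-0.2, -0.5, -0.6]))
(17.1, array([0.5242, 0.0776, 0.2394]), array([-0.3,  0.4, -1. ]))
```

View pics/w2c.png

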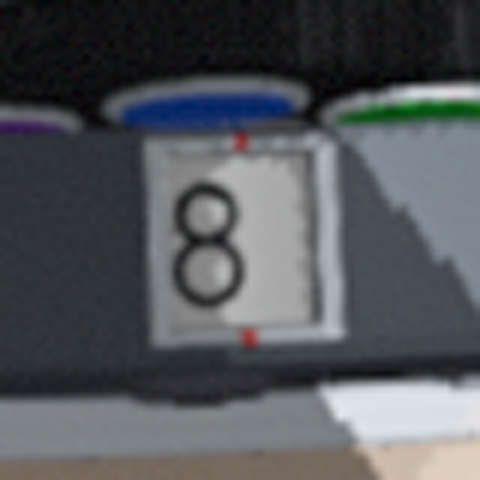

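Digit 8 shows, so the direction and step are right, but it sits about 5 mm left of the marks by eye. Part of that is parallax. I'll do two more strokes with the last one shortened slightly, then look with the camera plumb over the window.

```bash
cat >> h.py <<'E'
def look(n):
    r.reach(W([20,0,235]),[180,0,YAW+180])
    g=r.get_state();d=snap('wrist',n);T=cam(d,g)
    w=proj(d,T,W([-26,0,122]));u,v=w.astype(int);im=d['frame'][:,:,::-1]
    cv2.imwrite(f'pics/{n}c.png',cv2.resize(cv2.rotate(im[v-30:v+30,u-30:u+30],cv2.ROTATE_180),(480,480),interpolation=cv2.INTER_CUBIC))
    print(w,proj(d,T,W([-26,10,126]))-w,st())
E
python3 - <<'E'
from h import *
p,o=wp(-23,110); r.reach(p,o)
stroke(-22.5,22.5); stroke(-22.5,16.5)
look('w3')
E
```

```text
down False
w 0.013940779959195392 (19.41, array([0.4692, 0.0158, 0.1374]), array([-2.4, -0.9,  2.9]))
(21.13, array([0.4876, 0.0513, 0.1364]), array([-1.6,  3.3,  0.4]))
down False
w 0.013949310808626447 (24.08, array([0.4691, 0.0158, 0.1374]), array([-2.2, -1. ,  3.9]))
(25.7, array([0.4853, 0.0468, 0.1384]), array([-0.7,  4.7,  1.5]))
[284.55817021 154.37522099] [11.94819869  0.60305125] (28.5, array([0.4962, 0.0246, 0.2345]), array([-0.3,  0.5, -0.3]))
```

View pics/w3c.png

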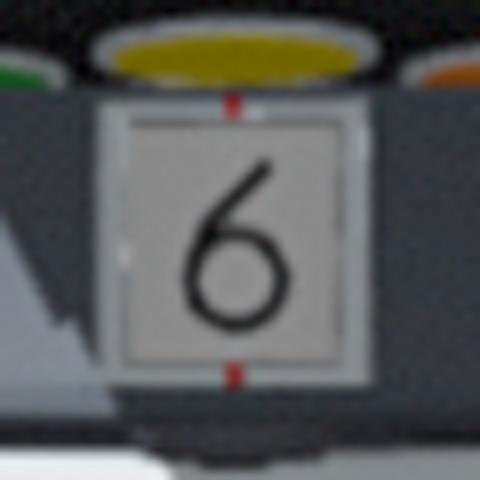

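The 6 is centred: its middle is at about x=236 px, with the red marks at 234 px. The cover was measured at its stop after release, and the gripper is clear of both.

```bash
python3 -c "
from h import *
print(r.hand_in())"
```

```text
the job is handed in; nothing more can be done
None
```

I handed in the job at about 28.5 s with the cover at its stop, the digit 6 centred in the window to within about 0.5 mm, and the gripper clear of both; no verdict came back, and I didn't re-measure the jar, tape roll and tray.

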